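# Push the instrument cassette up the loading ramp until it drops behind the lip

## Robot

A 7-joint arm with a two-finger parallel gripper is mounted at the origin on a cart in front of the work surface, level with it; the furniture and walls round the work are solid. World frame = base frame: x ahead of the robot, y to its left, z up, the work surface at z = 0. Lengths are in m, angles in rad, forces in N, time in s.
With the tool pointing down it reaches from about 0.4 to 0.875 m from the base axis. Payload 6.5 kg.
Tool frame: the origin (TCP) lies between the finger pads; the fingertips stand 19 mm ahead of it and the grasp point (between the pads) is the TCP; z points along the fingers, y is the line along which they close (so a half turn about z gives the same grasp; the last joint's range is limited). The gripper opens to 88 mm and grips with 3 to 60 N. Pads are 18 mm wide; open, the fingers measure 123 mm over their backs; the gripper's body (75 mm by 187 mm) begins 45 mm behind the grasp point.
Start: joints at [1.167, 0.536, -0.004, 1.538, 0.003, 1.067, -0.071], TCP at [0.215, -0.613, 0.258] pointing down, gripper open.
Joint ranges: [-2.7, 2.7], [-0.37, 2.16], [-1.27, 1.26], [0.24, 2.4], [-1.31, 4.45], [0.19, 1.91], [-2.76, 2.76]. Speed limits (rad/s): [2.39, 2.39, 3.14, 3.14, 3.14, 3.14, 3.14].

## Interface

Orientations are given as a unit quaternion [w, x, y, z].
In Python, from plant import ctrl gives the robot as it stands.
- The arm moves only by the tool drive_tool, never from a script. Its argument "deltas" is a list of rows, each a list of 2 entries, a list of its own where there are three numbers: the shift along the world's x, y, z as a fraction of full scale, then the turn, a rotation vector about the world's x, y, z as a fraction of full scale. A call has 1 to 12 rows; each row shifts and turns the commanded pose from where the row before left it; what a row does not reach is not made up. Full scale, the value 1, is 3 cm for a shift and 0.1 rad for a turn. A row lasts 1/12 s, in which the tool goes at most 41.7 mm and 7.16 degrees, less where a joint would pass 70% of its speed; a pose out of reach is approached as far as the arm can. A call with a number of a shift or a turn outside -1 to 1 is refused whole. A call with a gripper value outside its range is refused whole. "claw" is the gripper command: -1 is shut, 1 is fully open, values between are in proportion, set as the call begins (left out, the last holds). The fingers move at their own pace and stop on an object; the grip force is fixed at half the most. Time passes only in rows, so rows that do not move let the fingers close. It gives the time, the measured TCP pose, the force, the opening and the grip force at its end, in the units of the state.
- ctrl.sense(): the state, without advancing time (a new reading comes with each control period).
- ctrl.get_image(name): name is "scene" or "top" or "wrist"; returns a dict with "image" (420x560x3 uint8, red, green, blue), "fx", "fy", "cx", "cy" (pixels), "world_from_camera" (4x4, takes a point from camera to world coordinates); the wrist camera has in their place "mount" (4x4, takes a point from camera to tool coordinates, whose origin is the TCP and whose axes are the flange's). Camera axes: x right, y down, z forward; pixel columns grow to the right and rows downward; lengths in m; the calibration is good to about 2 mm. A picture is of the moment at which its call begins: read the wrist's pose just before it. There is no depth.
- ctrl.hand_in(): hands the job in; it is judged then, once.
Trained networks look in a picture, given as the dict that the camera call returned (one of the last four; its "shot" number tells which), for a name from the list of things; names that differ only in an ending like _2 or _b are one class to them, and where a whole thing is asked for, a point or a joint stands for the part that bears it (a point fixed in the world has none). Each returns a list of dicts, best first, with "confidence" (0 to 1); they miss things now and then, are a little off and sometimes report something else, mostly with a low value. They report only what shows in the picture. A call takes as long as a camera call. They do not tell look-alikes from the thing itself.
- ctrl.recognise(picture, query): "position" ([column, row] in pixels, amid what is visible of it).
- ctrl.masks_of(picture, query): "region" (420x560 bool, what is visible of it) and "position" ([column, row] in pixels, amid what is visible of it).
The state is a dict: "time_s": time; "joints": joint angles; "qvel": joint speeds; "joint_torque": joint torques, N m; "tcp_pos": TCP position; "eef_rot": TCP orientation; "contact_force": force on the tool from outside, world axes, zero at the start; "moment": the same for the moment, N m; "gripper_width": finger opening in m; "gripper_force": force on a finger pad.
Only numpy, scipy, OpenCV 4.12 (cv2) and the standard library are available. Lean on these libraries where they do the work, as an engineer would, in place of code of your own. Each camera call takes 0.05 s, during which the arm holds its last target. There are 200 camera calls.

## Task

Push the steel instrument cassette along the desk and up the sloping loading stand until its rear edge drops behind the low lip of the stop frame, then let go and leave it lying flat on the slope, held there by the lip. Push it, do not lift it, do not ram it against the end stop, and leave the tape roll, the cream pot and the polish bottle beside it where they stand.

Things in the scene. Friction and masses are not known exactly. Their poses are not given: they have to be found in the camera images.
- cassette: closed steel box, 110 mm long (x), 100 wide (y), 40 high, 0.56 to 0.96 kg, too wide to grip; dark vent dots on the lid. Origin: centre of its underside; z up, +x toward the ramp. It starts on the desk before the ramp's foot, up to 0.2 rad askew and 15 mm off the middle line. Very slippery underside (friction 0.07 to 0.11): let go on the bare slope, it slides back to the foot.
- bed: sloping grey bed of the fixed loading stand, 18 degrees steep, 250 mm long. Origin: middle of its foot edge, at desk level; x points up the slope, z square to its surface (surface at z = 0), y across. Aluminium side rails stand 12 mm above the surface and leave a channel 106 mm wide.
- stand: the fixed stand below the bed, level; same origin as the bed, x level in the push direction, z up. On the desk two guides 16 mm high flare out from the channel's mouth to about 83 mm either side of the middle, 58 mm before the foot.
- frame_zone (a point): middle of the zone of the bed (its x = 85 mm) where the stop frame is clamped; the frame's place is NOT reported: its lip's rear face is 18 mm or less up or down the slope from here. Lip: across the channel, 6 mm high, gentle front 20 mm long, round top, steep rear. End stop bar: 118 mm beyond the lip's rear face, 12 to 28 mm above the bed (8 mm of play). Side straps 69 mm off the middle, 8 mm high.
- lid_top (a point): centre of the cassette's lid, 40 mm above its origin. Crossing the lip, the cassette's front first rises, then all of it rocks forward when about half way over; only at the end does its rear edge fall 6 mm, so that it lies flat on the bed again. Let go half way over, it hangs tilted on the lip or slides back: not done.
- tape_roll: roll of tape lying flat, 98 mm across, 25 mm high; origin: centre of its underside. Bystander on the right of the ramp (as one looks up it).
- cream_pot: round cream pot, 91 mm across, 44 mm high; origin: centre of its underside. Bystander on the right of the cassette.
- polish: small nail polish bottle, 26 mm square, 76 mm tall; origin: centre of its underside. Bystander on the left of the ramp.
Mind the look-alikes: they are no part of the job. What is shaped like the cassette but yellow is not meant.

How it is judged:
At the end, for the whole second after the job is handed in: The cassette rests on the bed behind the lip: its origin more than 115 mm up the slope, within 3 mm of the surface below and 2 mm above, within 6 mm of the middle line, its z within 0.025 rad of the bed's, x within 0.1 rad, at rest (under 10 mm/s) with nothing but the stand holding it (x of cassette in the frame of bed above 0.115 m and z of cassette in the frame of bed between -0.003 and 0.002 m and angle between the z axis of cassette and the z axis of bed, either way round below 0.025 rad and angle between the x axis of cassette and the x axis of bed, either way round below 0.1 rad and y of cassette in the frame of bed between -0.006 and 0.006 m and linear speed of cassette below 0.01 m/s); the robot touches nothing.
It fails at once if the cassette is lifted more than 25 mm off the slope (x of cassette in the frame of bed above -0.02 m and z of cassette in the frame of bed above 0.025 m).
It fails at once if the cassette is tipped more than 0.6 rad (angle between cassette's own z axis and vertical above 0.6 rad).
It fails at once if the cassette is rammed: the fingers press on it with more than 30 N (contact force between the fingers and cassette above 30 N).
It fails at once if tape roll, cream pot or polish bottle moved more than 30 mm (distance of any of tape_roll, cream_pot, polish from where it was at the start of the episode above 0.03 m).
It also fails if it takes over 48 s, if anything falls off the work surface, if the arm or the gripper's body presses on something with over 40 N, if the wrist force passes 120 N, or if a joint passes its speed limit or range.

## Working session

There is one attempt and no reset: what is moved stays moved. The work goes in short steps, Python scripts to look and compute and a tool call to move; the robot and the scene stay as the last step left them, time stands still between calls to the robot, and variables do not carry over. Pictures are saved under pics/ and viewed, at most 10 in all, crops included, and the job is handed in when it is done.

Besides the shell and the picture viewer there is one more tool, called after "Emit:" as name(argument=value, ...) on one line, values as JSON. drive_tool: Moves the arm, as the interface text tells. Shift numbers are shares of 3 cm and turn numbers shares of 0.1 rad, none past 1 either way. Its arguments: {"type":"object","properties":{"deltas":{"type":"array"},"claw":{"type":"number"}},"required":["deltas"]}

```bash
mkdir -p pics; cat > h.py <<'E'
import numpy as np, cv2
from plant import ctrl
def pix2w(p,uv,z,T=None):
    T=np.array(p["world_from_camera"]) if T is None else T
    d=T[:3,:3]@np.array([(uv[0]-p["cx"])/p["fx"],(uv[1]-p["cy"])/p["fy"],1]); o=T[:3,3]
    return o+d*(z-o[2])/d[2]
def w2pix(p,X):
    T=np.array(p["world_from_camera"]); c=T[:3,:3].T@(np.array(X)-T[:3,3])
    return np.array([p["fx"]*c[0]/c[2]+p["cx"],p["fy"]*c[1]/c[2]+p["cy"]])
def save(p,n): cv2.imwrite("pics/"+n,p["image"][:,:,::-1])
E
python3 - <<'E'
from h import *
np.set_printoptions(precision=4,suppress=True)
for c in ("top","scene"):
    p=ctrl.get_image(c); save(p,c+"0.png"); print(c,np.array(p["world_from_camera"])[:3,3],p["fx"])
    for q,z in (("cassette",.02),("bed",.03),("stand",.03),("tape_roll",.012),("cream_pot",.022),("polish",.038)):
        for r in ctrl.masks_of(p,q)[:3]:
            print(q,round(r["confidence"],2),np.round(r["position"]),r["region"].sum(),pix2w(p,r["position"],z))
s=ctrl.sense();print(s["time_s"],s["eef_rot"])
E
```

```text
top [0.5107 0.0084 1.0512] 437.6576524411434
cassette 0.85 [299. 274.] 2152 [ 0.4582 -0.0708  0.02  ]
cassette 0.57 [382. 264.] 2102 [ 0.478  -0.2682  0.02  ]
bed 0.67 [197. 209.] 6229 [0.6152 0.1659 0.03  ]
stand 0.58 [197. 209.] 6220 [0.6152 0.165  0.03  ]
tape_roll 0.57 [254. 157.] 492 [0.7413 0.0303 0.012 ]
cream_pot 0.84 [323. 202.] 1264 [ 0.6262 -0.1306  0.022 ]
polish 0.43 [169. 253.] 177 [0.5135 0.2284 0.038 ]
polish 0.3 [201. 211.] 6620 [0.6087 0.1536 0.038 ]
scene [0.1418 0.2903 0.705 ] 387.59559835643836
cassette 0.85 [350. 269.] 2733 [ 0.4553 -0.0667  0.02  ]
cassette 0.58 [415. 226.] 2202 [ 0.4729 -0.2675  0.02  ]
bed 0.9 [220. 256.] 6723 [0.6185 0.1569 0.03  ]
stand 0.94 [219. 260.] 7361 [0.6086 0.1633 0.03  ]
tape_roll 0.82 [253. 203.] 926 [0.7337 0.0153 0.012 ]
tape_roll 0.4 [348. 263.] 2688 [ 0.4734 -0.0764  0.012 ]
tape_roll 0.17 [219. 261.] 7560 [0.6191 0.1596 0.012 ]
cream_pot 0.71 [332. 208.] 1294 [ 0.6135 -0.1325  0.022 ]
polish 0.7 [205. 315.] 317 [0.5046 0.2379 0.038 ]
0.7 [ 0.      0.9858  0.1681 -0.    ]
```

```bash
python3 - <<'E'
from h import *
a=cv2.imread("pics/top0.png")[130:340,130:430]; cv2.imwrite("pics/topc.png",cv2.resize(a,(800,560),interpolation=cv2.INTER_CUBIC))
a=cv2.imread("pics/scene0.png")[160:370,160:460]; cv2.imwrite("pics/scenec.png",cv2.resize(a,(800,560),interpolation=cv2.INTER_CUBIC))
E
```

```text
(no output)
```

View pics/topc.png

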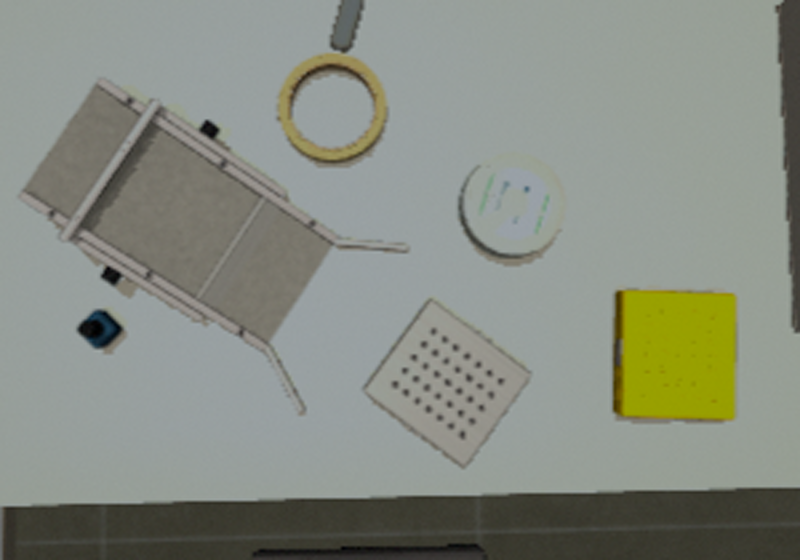

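View pics/scenec.png

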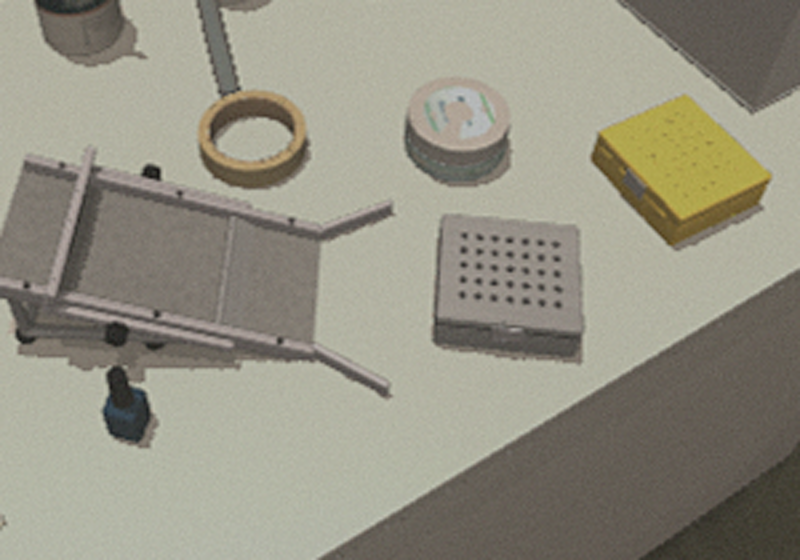

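The top view shows the stand at upper left, foot corners near (256,221) and (231,259). The lip lies across the channel at about (229,204)–(205,242). The steel cassette's lid corners are (292,242), (329,270), (304,305) and (266,276); the yellow box to the right is the decoy.

```bash
cat > m.py <<'E'
from h import *
from scipy.optimize import least_squares
np.set_printoptions(precision=4,suppress=True)
# full pixel from crops
top=ctrl.get_image("top"); sc=ctrl.get_image("scene")
f=lambda u,v,o:np.array([o[0]+u*.375,o[1]+v*.375])-0.3
t=lambda u,v:f(u,v,(130,130)); s=lambda u,v:f(u,v,(160,160))
a=np.deg2rad(18)
def bed(P,x,y,z):
    c,n=np.cos(P[2]),np.sin(P[2]); X=x*np.cos(a)-z*np.sin(a); Z=x*np.sin(a)+z*np.cos(a)
    return [P[0]+c*X-n*y,P[1]+n*X+c*y,Z]
obs=[(top,t(335,243),0,-.053,0),(top,t(270,345),0,.053,0),(top,t(100,80),.25,-.053,None),(sc,s(322,237),0,-.053,0),(sc,s(316,345),0,.053,0)]
obs=[o for o in obs if o[4] is not None]
lip=[(top,t(265,198),-.053),(top,t(200,298),.053),(sc,s(233,217),-.053),(sc,s(221,322),.053)]
def res(P):
    r=[w2pix(p,bed(P,x,y,z))-uv for p,uv,x,y,z in obs]+[w2pix(p,bed(P,P[3],y,.006))-uv for p,uv,y in lip]
    return np.ravel(r)
S=least_squares(res,[.53,.08,.6,.085],loss="soft_l1"); print("stand+lip",S.x,np.rad2deg(S.x[2])); print(res(S.x).reshape(-1,2))
m=ctrl.masks_of(top,"cassette")[0]["region"]
L=[t(432,299),t(530,374),t(465,466),t(364,389)]
W=[pix2w(top,u,.04)[:2] for u in L]; W=np.array(W); print(W, W.mean(0), [np.linalg.norm(W[i]-W[i-1]) for i in range(4)])
c,n=np.cos(S.x[2]),np.sin(S.x[2]); R=np.array([[c,n],[-n,c]])
print("corners in stand",(W-S.x[:2])@R.T)
for k,z,(nm) in ((2,0,"polish"),):pass
E
python3 m.py
```

```text
stand+lip [0.5425 0.056  0.9974 0.0782] 57.148538262009154
[[ 1.1672 -0.055 ]
 [ 1.926  -0.6013]
 [-0.7246  0.759 ]
 [-0.4532  1.8484]
 [ 0.8952 -0.4144]
 [ 0.7413  0.6481]
 [-0.4225 -0.8354]
 [-0.9519  1.6649]]
[[ 0.534  -0.054 ]
 [ 0.468  -0.1371]
 [ 0.3912 -0.079 ]
 [ 0.4581  0.0062]] [ 0.4628 -0.066 ] [np.float64(0.09685180907259157), np.float64(0.10620985737523984), np.float64(0.09630372527852844), np.float64(0.10832616797295931)]
corners in stand [[-0.097  -0.0525]
 [-0.2027 -0.0421]
 [-0.1955  0.0539]
 [-0.0876  0.0439]]
```

Emit:
drive_tool(deltas=[[[0.32, 0.76, 0], [0, 0, 0.33]], [[0.32, 0.76, 0], [0, 0, 0.33]], [[0.32, 0.76, 0], [0, 0, 0.33]], [[0.32, 0.76, 0], [0, 0, 0.33]], [[0.32, 0.76, 0], [0, 0, 0.33]], [[0.32, 0.76, 0], [0, 0, 0.33]], [[0.32, 0.76, 0], [0, 0, 0.33]], [[0.32, 0.76, 0], [0, 0, 0.33]], [[0.32, 0.76, 0], [0, 0, 0.33]], [[0.32, 0.76, 0], [0, 0, 0.33]], [[0.32, 0.76, 0], [0, 0, 0.33]], [[0.32, 0.76, 0], [0, 0, 0.33]]], claw=0.1)

```text
time_s: 1.85
tcp_pos: [0.331, -0.3386, 0.2579]
eef_rot: [0.0, 0.933, 0.359, 0.0]
contact_force: [1.2, -0.2, 0.2]
gripper_width: 0.0483
gripper_force: 0.0
```

Emit:
drive_tool(deltas=[[[0.32, 0.76, 0], [0, 0, 0.33]], [[0.32, 0.76, 0], [0, 0, 0.33]], [[0.32, 0.76, 0], [0, 0, 0.33]], [[0.32, 0.76, 0], [0, 0, 0.33]], [[0.32, 0.76, 0], [0, 0, 0.33]], [[0.32, 0.76, 0], [0, 0, 0.33]], [[0.32, 0.76, 0], [0, 0, 0.33]], [[0.32, 0.76, 0], [0, 0, 0.33]], [[0, 0, -0.5], [0.65, -0.42, 0]], [[0, 0, -0.5], [0.65, -0.42, 0]], [[0, 0, -0.5], [0.65, -0.42, 0]], [[0, 0, -0.5], [0.65, -0.42, 0]]])

```text
time_s: 2.85
tcp_pos: [0.4081, -0.1574, 0.1978]
eef_rot: [-0.073, 0.867, 0.473, 0.137]
contact_force: [-0.0, 0.3, -0.4]
gripper_width: 0.048
gripper_force: 0.0
```

```bash
cat >> h.py <<'E'
from scipy.spatial.transform import Rotation as Ro
O=np.array([.5425,.056]);Y=.9974
U=np.array([np.cos(Y),np.sin(Y)]);V=np.array([-U[1],U[0]])
def st():
    s=ctrl.sense(); q=s["eef_rot"]; R=Ro.from_quat([q[1],q[2],q[3],q[0]]).as_matrix(); p=np.array(s["tcp_pos"])
    tip=p+.019*R[:,2]
    B=np.array([[*U,0],[*V,0],[0,0,1]])
    print("t",s["time_s"],"tcp st",B@(p-[*O,0]),"tip st",B@(tip-[*O,0]),"toolx st",B@R[:,0],"toolz st",B@R[:,2],"F st",B@np.array(s["contact_force"]),"w",s["gripper_width"])
    return p,R
def wrist():
    p,R=st(); T=np.eye(4);T[:3,:3]=R;T[:3,3]=p
    w=ctrl.get_image("wrist"); w["world_from_camera"]=T@np.array(w["mount"]); return w
E
python3 - <<'E'
from h import *
np.set_printoptions(precision=4,suppress=True)
w=wrist(); save(w,"w1.png")
E
```

```text
t 2.85 tcp st [-0.2522 -0.0029  0.1978] tip st [-0.2464 -0.0029  0.1797] toolx st [0.9516 0.0018 0.3072] toolz st [ 0.3072 -0.0028 -0.9516] F st [ 0.2171  0.1977 -0.4229] w 0.0480447119553136
```

View pics/w1.png

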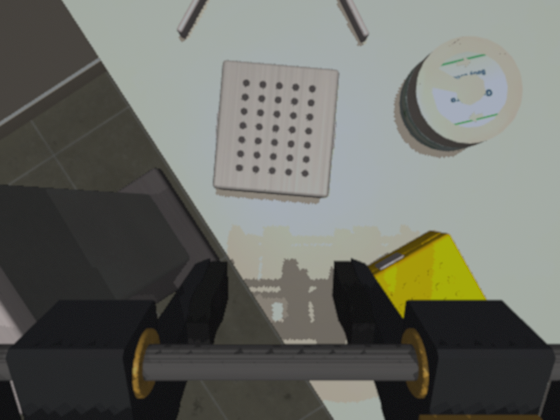

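Emit:
drive_tool(deltas=[[[0.14, 0.31, 0], [0, 0, 0]], [[0.14, 0.3, 0], [0, 0, 0]], [[0, 0, -0.7], [0, 0, 0]], [[0, 0, -0.7], [0, 0, 0]], [[0, 0, -0.7], [0, 0, 0]], [[0, 0, -0.7], [0, 0, 0]], [[0, 0, -0.7], [0, 0, 0]], [[0, 0, -0.7], [0, 0, 0]], [[0, 0, -0.7], [0, 0, 0]], [[0, 0, -0.5], [0, 0, 0]], [[0, 0, 0], [0, 0, 0]]])

```text
time_s: 3.82
tcp_pos: [0.4166, -0.1366, 0.0348]
eef_rot: [-0.075, 0.867, 0.474, 0.135]
contact_force: [-0.2, 0.2, -0.5]
gripper_width: 0.0485
gripper_force: 0.0
```

```bash
python3 - <<'E'
from h import *
np.set_printoptions(precision=4,suppress=True)
w=wrist(); save(w,"w2.png")
E
```

```text
t 3.8167 tcp st [-0.2301  0.0013  0.0348] tip st [-0.2243  0.0014  0.0167] toolx st [0.9524 0.0033 0.3048] toolz st [ 0.3048  0.0026 -0.9524] F st [ 0.0669  0.2636 -0.4581] w 0.04850335146192605
```

View pics/w2.png

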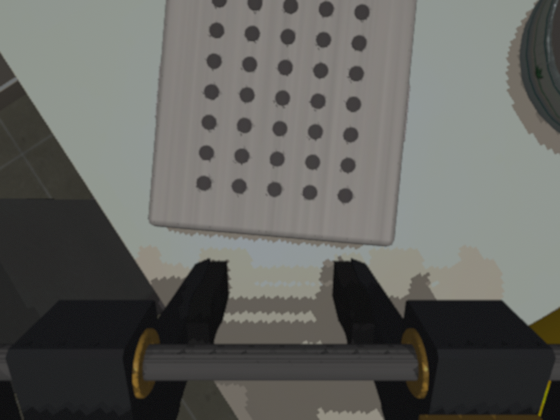

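Emit:
drive_tool(deltas=[[[0.054, 0.084, 0], [0, 0, 0]], [[0.054, 0.084, 0], [0, 0, 0]], [[0.054, 0.084, 0], [0, 0, 0]], [[0.054, 0.084, 0], [0, 0, 0]], [[0.054, 0.084, 0], [0, 0, 0]], [[0.054, 0.084, 0], [0, 0, 0]], [[0.054, 0.084, 0], [0, 0, 0]], [[0.054, 0.084, 0], [0, 0, 0]], [[0.054, 0.084, 0], [0, 0, 0]], [[0.054, 0.084, 0], [0, 0, 0]], [[0.054, 0.084, 0], [0, 0, 0]], [[0.054, 0.084, 0], [0, 0, 0]]])

```text
time_s: 4.87
tcp_pos: [0.4353, -0.1084, 0.0357]
eef_rot: [-0.074, 0.868, 0.473, 0.135]
contact_force: [-1.2, -1.5, -0.5]
gripper_width: 0.0482
gripper_force: 0.9
```

```bash
cat > c.py <<'E'
from h import *
import sys
np.set_printoptions(precision=4,suppress=True)
st()
for c in ("top","scene"):
    p=ctrl.get_image(c); save(p,c+sys.argv[1]+".png")
    M=ctrl.masks_of(p,"cassette")
    for r in M[:2]:
        cs,_=cv2.findContours(r["region"].astype(np.uint8),0,2); b=cv2.minAreaRect(max(cs,key=cv2.contourArea))
        X=pix2w(p,r["position"],.03)[:2]-O
        print(c,round(r["confidence"],2),np.round(r["position"]),"st",X@U,X@V, np.round(b[1]),b[2])
E
python3 c.py 1
```

```text
t 4.8667 tcp st [-0.1963  0.0009  0.0357] tip st [-0.1905  0.0009  0.0176] toolx st [0.9525 0.0004 0.3046] toolz st [ 0.3046  0.0002 -0.9525] F st [-1.9422  0.1975 -0.4681] w 0.04823882563958316
top 0.95 [382. 264.] st -0.30359595362510333 -0.11994195345879691 [48. 46.] 90.0
top 0.6 [292. 268.] st -0.12926119358184926 -0.0002873935195138169 [49. 45.] 32.00538635253906
scene 0.58 [340. 268.] st -0.1268883459044396 0.012972675306011854 [50. 55.] 90.0
scene 0.5 [438. 232.] st -0.35256579093052165 -0.09229071627207086 [12. 25.] 50.19443130493164
```

Emit:
drive_tool(deltas=[[[0.054, 0.084, 0], [0, 0, 0]], [[0.054, 0.084, 0], [0, 0, 0]], [[0.054, 0.084, 0], [0, 0, 0]], [[0.054, 0.084, 0], [0, 0, 0]], [[0.054, 0.084, 0], [0, 0, 0]], [[0.054, 0.084, 0], [0, 0, 0]], [[0.054, 0.084, 0], [0, 0, 0]], [[0.054, 0.084, 0], [0, 0, 0]], [[0.054, 0.084, 0], [0, 0, 0]], [[0.054, 0.084, 0], [0, 0, 0]], [[0.054, 0.084, 0], [0, 0, 0]], [[0.054, 0.084, 0], [0, 0, 0]]])

```text
time_s: 6.07
tcp_pos: [0.4548, -0.0782, 0.0357]
eef_rot: [-0.074, 0.868, 0.473, 0.135]
contact_force: [-1.8, -1.2, -0.6]
gripper_width: 0.0484
gripper_force: 0.8
```

Emit:
drive_tool(deltas=[[[0.054, 0.084, 0], [0, 0, 0]], [[0.054, 0.084, 0], [0, 0, 0]], [[0.054, 0.084, 0], [0, 0, 0]], [[0.054, 0.084, 0], [0, 0, 0]], [[0.054, 0.084, 0], [0, 0, 0]], [[0.054, 0.084, 0], [0, 0, 0]], [[0.054, 0.084, 0], [0, 0, 0]], [[0.054, 0.084, 0], [0, 0, 0]]])

```text
time_s: 6.73
tcp_pos: [0.4678, -0.058, 0.0357]
eef_rot: [-0.074, 0.868, 0.473, 0.135]
contact_force: [0.3, -1.1, 0.2]
gripper_width: 0.0487
gripper_force: 0.8
```

```bash
python3 c.py 2
```

```text
t 6.7333 tcp st [-0.1363  0.0009  0.0357] tip st [-0.1305  0.0009  0.0176] toolx st [0.9525 0.0005 0.3046] toolz st [ 0.3046 -0.0001 -0.9525] F st [-0.7403 -0.8318  0.2342] w 0.04866235966431198
top 0.94 [380. 262.] st -0.2981664480629869 -0.1217617112588871 [48. 46.] 90.0
top 0.89 [267. 256.] st -0.06501071112169661 0.004772881880592169 [47. 45.] 30.465543746948242
scene 0.91 [311. 266.] st -0.06704777039008984 0.008521569662617072 [54. 49.] 1.6365771293640137
scene 0.8 [422. 229.] st -0.31988152991965746 -0.09972936809500645 [38. 45.] 42.709388732910156
```

```bash
python3 - <<'E'
import cv2,numpy as np
a=cv2.imread("pics/top2.png")[170:320,170:320]; b=cv2.imread("pics/scene2.png")[190:340,220:370]
cv2.imwrite("pics/j2.png",np.hstack([cv2.resize(i,(400,400),interpolation=2) for i in (a,b)]))
E
```

```text
(no output)
```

View pics/j2.png

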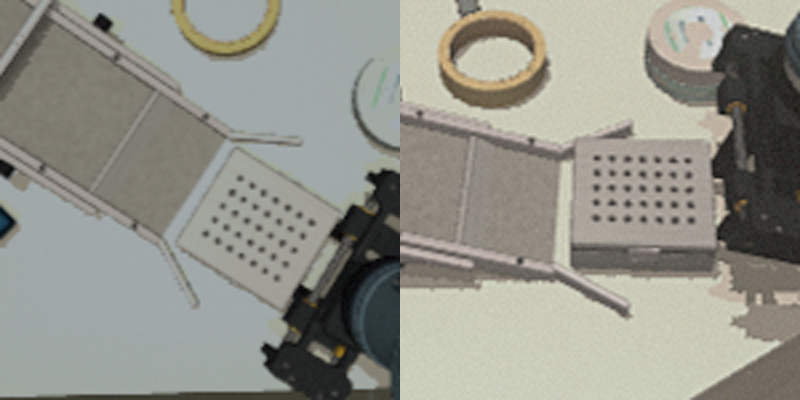

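The cassette is squared, with its front edge just short of the foot between the guides (top crop, front corners ~(235,148) and (178,243)). I'll go on slowly into the channel.

Emit:
drive_tool(deltas=[[[0.036, 0.056, 0], [0, 0, 0]], [[0.036, 0.056, 0], [0, 0, 0]], [[0.036, 0.056, 0], [0, 0, 0]], [[0.036, 0.056, 0], [0, 0, 0]], [[0.036, 0.056, 0], [0, 0, 0]], [[0.036, 0.056, 0], [0, 0, 0]], [[0.036, 0.056, 0], [0, 0, 0]], [[0.036, 0.056, 0], [0, 0, 0]], [[0.036, 0.056, 0], [0, 0, 0]], [[0.036, 0.056, 0], [0, 0, 0]]])

```text
time_s: 7.77
tcp_pos: [0.4784, -0.0415, 0.0357]
eef_rot: [-0.074, 0.868, 0.473, 0.135]
contact_force: [-1.3, -2.4, -0.6]
gripper_width: 0.0485
gripper_force: 1.5
```

Emit:
drive_tool(deltas=[[[0.036, 0.056, 0], [0, 0, 0]], [[0.036, 0.056, 0], [0, 0, 0]], [[0.036, 0.056, 0], [0, 0, 0]], [[0.036, 0.056, 0], [0, 0, 0]], [[0.036, 0.056, 0], [0, 0, 0]], [[0.036, 0.056, 0], [0, 0, 0]], [[0.036, 0.056, 0], [0, 0, 0]], [[0.036, 0.056, 0], [0, 0, 0]], [[0.036, 0.056, 0], [0, 0, 0]], [[0.036, 0.056, 0], [0, 0, 0]]])

```text
time_s: 8.6
tcp_pos: [0.4893, -0.0245, 0.0357]
eef_rot: [-0.074, 0.868, 0.473, 0.135]
contact_force: [-1.0, -2.1, -0.5]
gripper_width: 0.0483
gripper_force: 1.4
```

```bash
python3 c.py 3
```

```text
t 8.6 tcp st [-0.0965  0.001   0.0357] tip st [-0.0907  0.001   0.0176] toolx st [0.9525 0.0005 0.3046] toolz st [ 0.3046  0.     -0.9525] F st [-2.3644 -0.2972 -0.4977] w 0.04825141117165097
top 0.96 [255. 245.] st -0.029270920537916897 -0.0016538073301433798 [48. 45.] 32.00538635253906
top 0.71 [383. 262.] st -0.3029294794499759 -0.12525160424670922 [48. 46.] 90.0
scene 0.71 [289. 267.] st -0.022682584328568806 0.01411868967891918 [54. 51.] 2.726310968399048
scene 0.7 [416. 225.] st -0.3070785553233622 -0.11098025940674773 [57. 47.] 45.0
```

Emit:
drive_tool(deltas=[[[0.054, 0.084, 0], [0, 0, 0]], [[0.054, 0.084, 0], [0, 0, 0]], [[0.054, 0.084, 0], [0, 0, 0]], [[0.054, 0.084, 0], [0, 0, 0]], [[0.054, 0.084, 0], [0, 0, 0]], [[0.054, 0.084, 0], [0, 0, 0]], [[0.054, 0.084, 0], [0, 0, 0]], [[0.054, 0.084, 0], [0, 0, 0]], [[0.054, 0.084, 0], [0, 0, 0]], [[0.054, 0.084, 0], [0, 0, 0]], [[0.054, 0.084, 0], [0, 0, 0]], [[0.054, 0.084, 0], [0, 0, 0]]])

```text
time_s: 9.8
tcp_pos: [0.5086, 0.0055, 0.0356]
eef_rot: [-0.074, 0.868, 0.473, 0.135]
contact_force: [-2.2, -4.1, -1.2]
gripper_width: 0.0483
gripper_force: 2.1
```

Emit:
drive_tool(deltas=[[[0.036, 0.056, 0], [0, 0, 0]], [[0.036, 0.056, 0], [0, 0, 0]], [[0.036, 0.056, 0], [0, 0, 0]], [[0.036, 0.056, 0], [0, 0, 0]], [[0.036, 0.056, 0], [0, 0, 0]], [[0.036, 0.056, 0], [0, 0, 0]], [[0.036, 0.056, 0], [0, 0, 0]], [[0.036, 0.056, 0], [0, 0, 0]], [[0.036, 0.056, 0], [0, 0, 0]], [[0.036, 0.056, 0], [0, 0, 0]], [[0.036, 0.056, 0], [0, 0, 0]], [[0.036, 0.056, 0], [0, 0, 0]]])

```text
time_s: 10.8
tcp_pos: [0.5216, 0.0258, 0.0356]
eef_rot: [-0.074, 0.868, 0.473, 0.135]
contact_force: [-0.9, -2.8, -1.8]
gripper_width: 0.0484
gripper_force: 1.6
```

```bash
python3 c.py 4
```

```text
t 10.8 tcp st [-0.0367  0.0011  0.0356] tip st [-0.031   0.0011  0.0175] toolx st [0.9525 0.0003 0.3044] toolz st [ 0.3044  0.0001 -0.9525] F st [-2.8402 -0.7561 -1.7624] w 0.04837237062193842
top 0.71 [230. 232.] st 0.03610084502090493 0.002558517246081716 [50. 46.] 32.195735931396484
top 0.62 [382. 263.] st -0.3020221826765454 -0.12169295544361951 [46. 48.] 1.7899105548858643
scene 0.98 [419. 222.] st -0.3165344336493524 -0.11877518150023998 [58. 47.] 48.8140754699707
scene 0.88 [263. 262.] st 0.03291942667727563 0.001713008755083604 [58. 49.] 12.26477336883545
```

Emit:
drive_tool(deltas=[[[0.054, 0.084, 0], [0, 0, 0]], [[0.054, 0.084, 0], [0, 0, 0]], [[0.054, 0.084, 0], [0, 0, 0]], [[0.054, 0.084, 0], [0, 0, 0]], [[0.054, 0.084, 0], [0, 0, 0]], [[0.054, 0.084, 0], [0, 0, 0]], [[0.054, 0.084, 0], [0, 0, 0]], [[0.052, 0.08, 0.031], [0, 0, 0]], [[0.052, 0.08, 0.031], [0, 0, 0]], [[0.052, 0.08, 0.031], [0, 0, 0]], [[0.052, 0.08, 0.031], [0, 0, 0]], [[0.052, 0.08, 0.031], [0, 0, 0]]])

```text
time_s: 12.0
tcp_pos: [0.5407, 0.0553, 0.0404]
eef_rot: [-0.074, 0.868, 0.473, 0.135]
contact_force: [-1.3, -3.0, -0.3]
gripper_width: 0.0487
gripper_force: 1.6
```

Emit:
drive_tool(deltas=[[[0.035, 0.053, 0.021], [0, 0, 0]], [[0.035, 0.053, 0.021], [0, 0, 0]], [[0.035, 0.053, 0.021], [0, 0, 0]], [[0.035, 0.053, 0.021], [0, 0, 0]], [[0.035, 0.053, 0.021], [0, 0, 0]], [[0.035, 0.053, 0.021], [0, 0, 0]], [[0.035, 0.053, 0.021], [0, 0, 0]], [[0.035, 0.053, 0.021], [0, 0, 0]], [[0.035, 0.053, 0.021], [0, 0, 0]], [[0.035, 0.053, 0.021], [0, 0, 0]], [[0.035, 0.053, 0.021], [0, 0, 0]], [[0.035, 0.053, 0.021], [0, 0, 0]]])

```text
time_s: 13.0
tcp_pos: [0.5534, 0.0747, 0.0479]
eef_rot: [-0.074, 0.868, 0.473, 0.135]
contact_force: [-1.3, -1.9, -1.6]
gripper_width: 0.0486
gripper_force: 1.5
```

```bash
cat >> h.py <<'E'
def bedtip(T=18):
    s=ctrl.sense(); q=s["eef_rot"]; R=Ro.from_quat([q[1],q[2],q[3],q[0]]).as_matrix(); t=np.array(s["tcp_pos"])+.019*R[:,2]
    h=(t[:2]-O)@U; a=np.deg2rad(18); print("bed tip x",h*np.cos(a)+t[2]*np.sin(a),"z",t[2]*np.cos(a)-h*np.sin(a),"y",(t[:2]-O)@V)
E
echo 'bedtip()' >> c.py; python3 c.py 5; python3 - <<'E'
import cv2,numpy as np
a=cv2.imread("pics/top5.png")[130:280,130:280]; b=cv2.imread("pics/scene5.png")[190:340,160:310]
cv2.imwrite("pics/j5.png",np.hstack([cv2.resize(i,(400,400),interpolation=2) for i in (a,b)]))
E
```

```text
t 13.0 tcp st [0.0216 0.0009 0.0479] tip st [0.0274 0.001  0.0298] toolx st [0.9525 0.0005 0.3046] toolz st [ 0.3046  0.0001 -0.9525] F st [-2.3417  0.0553 -1.6092] w 0.04855385539608785
top 0.97 [384. 266.] st -0.3088702118414013 -0.11884586883575124 [49. 47.] 90.0
top 0.59 [208. 220.] st 0.0950664643509264 0.005440304590702458 [49. 47.] 32.2756462097168
scene 0.63 [234. 256.] st 0.09422567359277968 -0.01030709780993312 [54. 50.] 9.462321281433105
scene 0.56 [415. 224.] st -0.3052097321800207 -0.11417300478616133 [59. 48.] 47.72631072998047
bed tip x 0.03575227895713328 z 0.020042705873498153 y 0.0007867264288539197
```

View pics/j5.png

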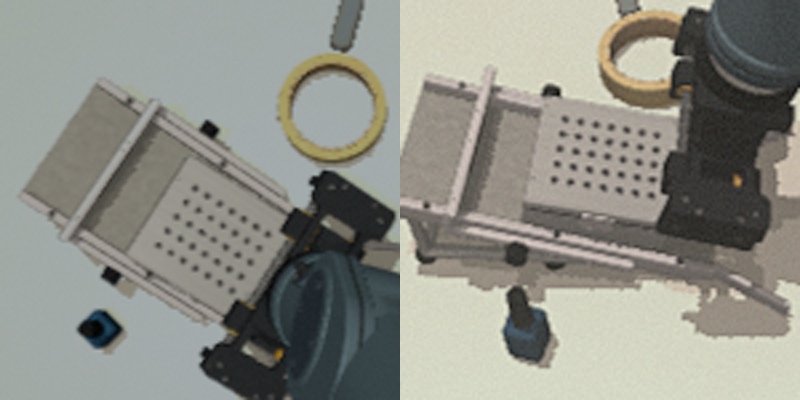

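The cassette is centred in the channel and flush with the fingers, with about 40 mm left to the end bar (top crop, front edge ~(190,157)–(130,255)). Next I'll continue to the lip.

Emit:
drive_tool(deltas=[[[0.035, 0.053, 0.021], [0, 0, 0]], [[0.035, 0.053, 0.021], [0, 0, 0]], [[0.035, 0.053, 0.021], [0, 0, 0]], [[0.035, 0.053, 0.021], [0, 0, 0]], [[0.035, 0.053, 0.021], [0, 0, 0]], [[0.035, 0.053, 0.021], [0, 0, 0]], [[0.035, 0.053, 0.021], [0, 0, 0]], [[0.035, 0.053, 0.021], [0, 0, 0]], [[0.035, 0.053, 0.021], [0, 0, 0]], [[0.035, 0.053, 0.021], [0, 0, 0]], [[0.035, 0.053, 0.021], [0, 0, 0]], [[0.035, 0.053, 0.021], [0, 0, 0]]])

```text
time_s: 14.2
tcp_pos: [0.5661, 0.0937, 0.0555]
eef_rot: [-0.074, 0.868, 0.473, 0.135]
contact_force: [-0.8, -2.1, -1.9]
gripper_width: 0.0485
gripper_force: 1.6
```

Emit:
drive_tool(deltas=[[[0.017, 0.027, 0.01], [0, 0, 0]], [[0.017, 0.027, 0.01], [0, 0, 0]], [[0.017, 0.027, 0.01], [0, 0, 0]], [[0.017, 0.027, 0.01], [0, 0, 0]]])

```text
time_s: 14.53
tcp_pos: [0.568, 0.0967, 0.0567]
eef_rot: [-0.074, 0.868, 0.473, 0.135]
contact_force: [-1.0, -2.8, -1.0]
gripper_width: 0.0482
gripper_force: 1.6
```

```bash
python3 c.py 6; cat > l.py <<'E'
# wrist view of lid dots: bed-frame fit of lid plane via rectangle corners is not needed; save only
from h import *
import sys
w=wrist(); save(w,"w"+sys.argv[1]+".png")
E
python3 - <<'E'
from h import *
# bar: where its near bottom edge should be for lip rear L, in initial top crop coordinates
import numpy as np
p=ctrl.get_image("top"); a=np.deg2rad(18)
for L in (.074,.078,.082,.086):
    r=[]
    for x,y,z in ((L+.118,-.053,.028),(L+.118,.053,.028),(L+.118,0,.012),(L,-.053,.004),(L,.053,.004)):
        X=x*np.cos(a)-z*np.sin(a);Z=x*np.sin(a)+z*np.cos(a); q=w2pix(p,[*(O+U*X+V*y),Z]); r.append(np.round((q-130+.3)/.375))
    print(L,*r)
E
```

```text
t 14.5333 tcp st [0.048  0.0006 0.0567] tip st [0.0538 0.0006 0.0386] toolx st [0.9525 0.0003 0.3045] toolz st [ 0.3045 -0.0001 -0.9525] F st [-2.8532 -0.6766 -1.0425] w 0.04823047468068322
top 0.78 [199. 213.] st 0.12153099278846691 0.0037285998563988546 [48. 47.] 33.17851257324219
top 0.78 [382. 266.] st -0.3048390694965716 -0.11689909773288826 [46. 48.] 1.7357046604156494
scene 0.76 [220. 252.] st 0.12584355362849667 -0.01875951388096477 [56. 50.] 11.309932708740234
scene 0.67 [416. 225.] st -0.3069668759744029 -0.11156813846133717 [59. 46.] 46.273033142089844
bed tip x 0.06341874703076919 z 0.02008851820679607 y 0.0006546693665952502
0.074 [159. 125.] [ 89. 233.] [123. 178.] [271. 199.] [206. 302.]
0.078 [155. 123.] [ 84. 231.] [119. 176.] [267. 197.] [202. 300.]
0.082 [151. 120.] [ 80. 228.] [114. 173.] [263. 194.] [198. 297.]
0.086 [146. 117.] [ 76. 225.] [110. 170.] [260. 192.] [194. 295.]
```

Emit:
drive_tool(deltas=[[[0.017, 0.027, 0.01], [0, 0, 0]], [[0.017, 0.027, 0.01], [0, 0, 0]], [[0.017, 0.027, 0.01], [0, 0, 0]], [[0.017, 0.027, 0.01], [0, 0, 0]], [[0.017, 0.027, 0.01], [0, 0, 0]], [[0.017, 0.027, 0.01], [0, 0, 0]], [[0, 0, 0], [0, 0, 0]]])

```text
time_s: 15.37
tcp_pos: [0.5713, 0.1018, 0.0586]
eef_rot: [-0.074, 0.868, 0.473, 0.136]
contact_force: [-0.6, -2.6, -2.0]
gripper_width: 0.0485
gripper_force: 1.3
```

Emit:
drive_tool(deltas=[[[0.017, 0.027, 0.01], [0, 0, 0]], [[0.017, 0.027, 0.01], [0, 0, 0]], [[0, 0, 0], [0, 0, 0]]])

```text
time_s: 15.62
tcp_pos: [0.5725, 0.1038, 0.0594]
eef_rot: [-0.074, 0.867, 0.473, 0.136]
contact_force: [-1.3, -3.1, -2.1]
gripper_width: 0.0483
gripper_force: 1.9
```

Emit:
drive_tool(deltas=[[[0.017, 0.027, 0.01], [0, 0, 0]], [[0.017, 0.027, 0.01], [0, 0, 0]], [[0, 0, 0], [0, 0, 0]]])

```text
time_s: 15.87
tcp_pos: [0.5731, 0.1048, 0.0597]
eef_rot: [-0.074, 0.868, 0.473, 0.135]
contact_force: [-1.5, -3.1, 0.1]
gripper_width: 0.0483
gripper_force: 1.7
```

```bash
python3 c.py 7; python3 l.py 7;  python3 - <<'E'
import cv2,numpy as np
a=cv2.imread("pics/w7.png")[0:300,130:430]; b=cv2.imread("pics/scene7.png")[190:310,160:280]
cv2.imwrite("pics/j7.png",np.hstack([cv2.resize(i,(400,400),interpolation=2) for i in (a,b)]))
E
```

```text
t 15.8667 tcp st [0.0576 0.0008 0.0597] tip st [0.0634 0.0008 0.0416] toolx st [0.9525 0.0005 0.3044] toolz st [ 0.3044 -0.     -0.9525] F st [-3.404  -0.412   0.0714] w 0.04829131276000995
top 0.75 [193. 210.] st 0.13766599142426125 0.004392875892441398 [49. 47.] 32.7352294921875
top 0.57 [382. 263.] st -0.3028693019265523 -0.12303402499190286 [48. 46.] 90.0
scene 0.76 [417. 222.] st -0.3121486391476888 -0.12070831007804808 [60. 45.] 45.0
scene 0.63 [215. 253.] st 0.1360191537044295 -0.01654871218785648 [57. 50.] 11.309932708740234
bed tip x 0.07311794577144197 z 0.01997333673068541 y 0.0007631544624981012
t 16.0667 tcp st [0.05758055 0.00076409 0.05968783] tip st [0.0633672  0.00076315 0.04159046] toolx st [9.52492892e-01 4.49533093e-04 3.04560483e-01] toolz st [ 3.04560535e-01 -4.90113238e-05 -9.52492981e-01] F st [-3.49882417  0.5250343  -0.36836153] w 0.048423208583938566
```

View pics/j7.png

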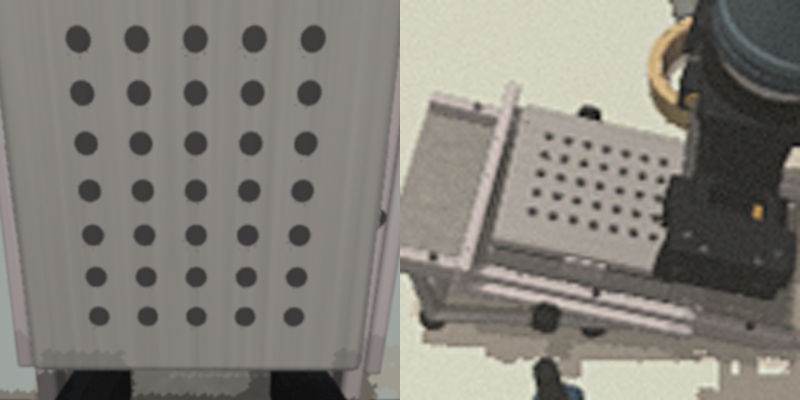

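The wrist view shows the lid square in the channel, but whether the rear has dropped isn't clear. I'll measure the lid's height and tilt from the dots by PnP.

```bash
cat > tilt.py <<'E'
from h import *
np.set_printoptions(precision=4,suppress=True)
def dots(img):
    g=cv2.cvtColor(img,cv2.COLOR_BGR2GRAY)
    P=cv2.SimpleBlobDetector_Params(); P.minArea=30;P.maxArea=700;P.minCircularity=.7;P.minDistBetweenBlobs=8
    return np.array([k.pt for k in cv2.SimpleBlobDetector_create(P).detect(g)])
def grid(d):
    f,pts=cv2.findCirclesGrid(d.astype(np.float32).reshape(-1,1,2),(5,7)) if len(d)==35 else (0,None)
    d=d[np.argsort(d[:,1])]; return np.vstack([r[np.argsort(r[:,0])] for r in d.reshape(-1,5,2)]).reshape(-1,5,2)
w=wrist(); bedtip()
d=dots(w["image"][:,:,::-1].copy()); print(len(d)); 
d=d[(d[:,1]<250)&(d[:,0]>170)&(d[:,0]<390)]; print(len(d))
g=grid(d); n=len(g)
K=np.array([[w["fx"],0,w["cx"]],[0,w["fy"],w["cy"]],[0,0,1]])
T=w["world_from_camera"]; a=np.deg2rad(18)
Bx=np.array([*(U*np.cos(a)),np.sin(a)]);By=np.array([*V,0]);Bz=np.cross(Bx,By)
PX,PY=np.load("pitch.npy") if __import__("os").path.exists("pitch.npy") else (None,None)
# rows: last row rearmost; columns left->right = -y
def model(q,px,py):
    R=np.stack([Bx,By,Bz],1)@Ro.from_euler("ZYX",[q[3],q[4],q[5]]).as_matrix()
    pts=[]
    for i in range(n):
        for j in range(5): pts.append(R@np.array([(n-1-i)*px,-(j-2)*py,0])+np.array([*O,0])+np.stack([Bx,By,Bz],1)@q[:3])
    c=(np.array(pts)-T[:3,3])@T[:3,:3]; return c[:,:2]/c[:,2:]*[w["fx"],w["fy"]]+[w["cx"],w["cy"]]
if PX is None:
    i2=cv2.imread("pics/w2.png"); d2=dots(i2); d2=d2[(d2[:,1]<215)&(d2[:,0]>170)&(d2[:,0]<390)]
    d2=d2[d2[:,1]>22]; g2=grid(d2)
    # w2: TCP stand pose recorded
    import sys
    p2=np.array([*(O-.2301*U+.0013*V),.0348]); R2=Ro.from_quat([.867,.474,.135,-.075]).as_matrix()
    T2=np.eye(4);T2[:3,:3]=R2;T2[:3,3]=p2;T2=T2@np.array(w["mount"])
    W=np.array([[pix2w(w,u,.04,T2) for u in r] for r in g2])
    PX=np.linalg.norm(W[0,2]-W[-1,2])/(len(W)-1);PY=np.mean(np.linalg.norm(W[:,0]-W[:,4],axis=1))/4
    print("pitch",PX,PY); np.save("pitch.npy",[PX,PY])
from scipy.optimize import least_squares
S=least_squares(lambda q:(model(q,PX,PY)-g.reshape(-1,2)).ravel(),[.09,0,.04,0,0,0],x_scale=.01)
print("last-row x,y,lid z,yaw,pitch,roll",S.x,"rms",np.sqrt(np.mean(S.fun**2)),"rows",n)
E
python3 tilt.py
```

```text
t 16.1167 tcp st [0.0576 0.0008 0.0597] tip st [0.0634 0.0008 0.0416] toolx st [0.9525 0.0005 0.3046] toolz st [ 0.3046 -0.     -0.9525] F st [-3.5655  0.4778  0.4612] w 0.048388419425450226
bed tip x 0.07311437990588507 z 0.019985631851049686 y 0.0007441203628332121
35
35Traceback (most recent call last):
  File "tilt.py", line 13, in <module>
    g=grid(d); n=len(g)
  File "tilt.py", line 8, in grid
    f,pts=cv2.findCirclesGrid(d.astype(np.float32).reshape(-1,1,2),(5,7)) if len(d)==35 else (0,None)
          ~~~~~~~~~~~~~~~~~~~^^^^^^^^^^^^^^^^^^^^^^^^^^^^^^^^^^^^^^^^^^^^
cv2.error: OpenCV(4.12.0) /io/opencv/modules/features2d/src/blobdetector.cpp:377: error: (-210:Unsupported format or combination of formats) Blob detector only supports 8-bit images! in function 'detect'
```

```bash
sed -i '/findCirclesGrid/d' tilt.py; python3 tilt.py
```

```text
t 16.1667 tcp st [0.0576 0.0007 0.0597] tip st [0.0634 0.0007 0.0416] toolx st [0.9525 0.0004 0.3046] toolz st [ 0.3046 -0.0001 -0.9525] F st [-3.5191  0.1983  0.1147] w 0.04859398017330373
bed tip x 0.07311236123116974 z 0.01997296572193183 y 0.0007607877305139067
35
35
pitch 0.011967398810384671 0.01398473852649619
last-row x,y,lid z,yaw,pitch,roll [ 0.1029  0.0018  0.0396  0.0011  0.0015 -0.0089] rms 0.050565122550076017 rows 7
```

Pitch is 0.0015 rad and the lid is at 39.6 mm, so the cassette is flat and the rear has dropped (its rear edge is at about 84 mm). I'll retreat gently.

Emit:
drive_tool(deltas=[[[-0.017, -0.027, -0.01], [0, 0, 0]], [[-0.017, -0.027, -0.01], [0, 0, 0]], [[-0.017, -0.027, -0.01], [0, 0, 0]], [[-0.017, -0.027, -0.01], [0, 0, 0]], [[-0.017, -0.027, -0.01], [0, 0, 0]], [[-0.017, -0.027, -0.01], [0, 0, 0]], [[-0.017, -0.027, -0.01], [0, 0, 0]], [[-0.017, -0.027, -0.01], [0, 0, 0]], [[-0.1, -0.16, 0.05], [0, 0, 0]], [[-0.1, -0.16, 0.05], [0, 0, 0]], [[-0.1, -0.16, 0.05], [0, 0, 0]], [[-0.1, -0.16, 0.05], [0, 0, 0]]])

```text
time_s: 17.22
tcp_pos: [0.5567, 0.0783, 0.0635]
eef_rot: [-0.074, 0.868, 0.473, 0.135]
contact_force: [0.4, 0.2, -0.4]
gripper_width: 0.0488
gripper_force: 0.0
```

```bash
sed -i 's/<250)/<400)/' tilt.py; python3 tilt.py; python3 c.py 8
```

```text
t 17.2167 tcp st [0.0264 0.0002 0.0635] tip st [0.0322 0.0002 0.0454] toolx st [0.9525 0.0001 0.3044] toolz st [ 0.3044 -0.0003 -0.9525] F st [ 0.3827 -0.2823 -0.4   ] w 0.04875293711529893
bed tip x 0.043387298013226515 z 0.03361871215991056 y -0.00018247803005574663
26
25
last-row x,y,lid z,yaw,pitch,roll [ 0.1015  0.0018  0.0395 -0.0006  0.0005 -0.0093] rms 0.047275366481248644 rows 5
t 17.2667 tcp st [ 0.0251 -0.0002  0.0635] tip st [ 0.0309 -0.0002  0.0454] toolx st [ 0.9528 -0.0011  0.3036] toolz st [ 0.3036 -0.0007 -0.9528] F st [-1.8306  0.085  -1.1818] w 0.048664347036547824
top 0.82 [383. 261.] st -0.3019897255240609 -0.12685179880441957 [47. 45.] 90.0
top 0.7 [196. 212.] st 0.12987787428652545 0.005339362545818495 [52. 47.] 33.690067291259766
scene 0.88 [414. 225.] st -0.3025322107331687 -0.10962690960931476 [60. 46.] 46.273033142089844
scene 0.56 [219. 250.] st 0.12958232523947752 -0.023886570902894342 [57. 49.] 12.994616508483887
bed tip x 0.0455918053924408 z 0.03281270923260022 y 0.00023577832354039954
```

Emit:
drive_tool(deltas=[[[-0.2, -0.3, 0.5], [0, 0, 0]], [[-0.2, -0.3, 0.7], [0, 0, 0]], [[-0.1, -0.2, 0.7], [0, 0, 0]], [[0, 0, 0.7], [0, 0, 0]], [[0, 0, 0.5], [0, 0, 0]], [[0, 0, 0], [0, 0, 0]], [[0, 0, 0], [0, 0, 0]], [[0, 0, 0], [0, 0, 0]], [[0, 0, 0], [0, 0, 0]], [[0, 0, 0], [0, 0, 0]]])

```text
time_s: 18.3
tcp_pos: [0.5414, 0.0553, 0.1552]
eef_rot: [-0.074, 0.868, 0.473, 0.135]
contact_force: [-0.1, -0.9, -0.2]
gripper_width: 0.0483
gripper_force: 0.0
```

```bash
python3 tilt.py; python3 c.py 9;python3 l.py 9
```

```text
t 18.3 tcp st [-0.0012  0.0006  0.1552] tip st [0.0046 0.0006 0.1371] toolx st [0.9528 0.0002 0.3037] toolz st [ 0.3037  0.0017 -0.9528] F st [-0.7699 -0.4002 -0.2074] w 0.048315677574137086
bed tip x 0.04680937191353074 z 0.12907287320675753 y 0.0004898160777144842
39
38
t 18.35 tcp st [-0.0011  0.0005  0.1553] tip st [0.0046 0.0005 0.1372] toolx st [0.9527 0.0002 0.3038] toolz st [ 0.3038  0.0015 -0.9527] F st [ 0.2178 -1.5165 -0.3875] w 0.04854876773774242
top 0.96 [197. 213.] st 0.1256548468344315 0.005468607680084296 [52. 46.] 31.504268646240234
top 0.92 [381. 263.] st -0.3001882288151299 -0.12110414728290167 [47. 48.] 1.9749338626861572
scene 0.77 [218. 252.] st 0.13086201215168808 -0.019360036235565144 [57. 50.] 12.52880573272705
scene 0.74 [416. 222.] st -0.30950602800384874 -0.11881014974622153 [58. 47.] 48.990909576416016
bed tip x 0.047134627969313364 z 0.12962836681596912 y 4.160991155650767e-05
t 18.55 tcp st [-1.01296997e-03  3.42388011e-05  1.55947741e-01] tip st [4.77032677e-03 4.16099116e-05 1.37849304e-01] toolx st [9.52549309e-01 3.09891048e-04 3.04384162e-01] toolz st [ 3.04384039e-01  3.87953184e-04 -9.52549320e-01] F st [-0.45473936  0.5234643   0.72209671] w 0.04881718568412592Traceback (most recent call last):
  File "tilt.py", line 12, in <module>
    g=grid(d); n=len(g)
  File "tilt.py", line 8, in grid
    d=d[np.argsort(d[:,1])]; return np.vstack([r[np.argsort(r[:,0])] for r in d.reshape(-1,5,2)]).reshape(-1,5,2)
                                                                              ~~~~~~~~~^^^^^^^^
ValueError: cannot reshape array of size 76 into shape (5,2)
```

View pics/w9.png

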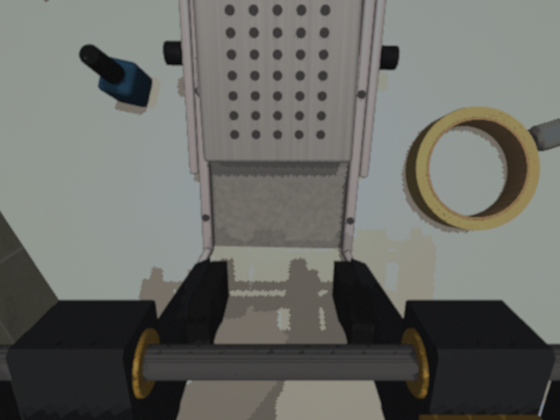

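The cassette is holding at the lip (rear edge at row ~160), the gripper is clear, and the polish bottle and tape roll are untouched. One last numeric check, then hand in if it's good.

```bash
sed -i 's/(d\[:,1\]<400)&(d\[:,0\]>170)&(d\[:,0\]<390)/(d[:,1]<150)\&(d[:,0]>215)\&(d[:,0]<340)/' tilt.py; cat >> tilt.py <<'E'
q=S.x
if q[0]+.036>.125 and abs(q[4])<.02 and abs(q[2]-.04)<.003: print(ctrl.hand_in())
E
python3 tilt.py
```

```text
t 18.6 tcp st [-0.001   0.      0.1561] tip st [0.0048 0.     0.138 ] toolx st [0.9525 0.0004 0.3045] toolz st [ 0.3045  0.0003 -0.9525] F st [ 0.2514  0.0204 -1.0519] w 0.04825907303310923
bed tip x 0.04722932232219192 z 0.12980423470755212 y -4.7453602078940396e-05
39
35
last-row x,y,lid z,yaw,pitch,roll [ 0.1015  0.0018  0.0399 -0.0006  0.0027 -0.0109] rms 0.04726357922374325 rows 7
the job is handed in; nothing more can be done
None
```

The cassette lies flat on the slope behind the lip, and the job is handed in at about 19 s; no verdict came back. My last camera measurement put its origin about 137 mm up the bed, 2 mm off the middle line and level to within about 0.011 rad. The gripper was clear of it. The tape roll and polish bottle looked untouched; the cream pot was out of the last view.

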